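# Slide the full chemical can home into the row

## Task

A full, heavy chemical can has been left standing askew in front of the middle of the can rack. Push it with the fingertips, low down near its foot so that it slides and never rocks or tips, along to the other can and into line with it: close up against that can's side, square, with its back against the rack's back board. Do not lift it or take it by its handle, leave the other can, the lid, the tank and the beaker where they are, and finish with the hand clear.

Things in the scene. Friction and masses are not known exactly. Their poses are not given: they have to be found in the camera images.
- can: the can to push: full white plastic jerrycan, upright flat sides, 90 mm deep (x), 120 wide (y), 182 high to the shoulder, 230 to the handle top; 1.4-2.3 kg, slides under 7-15 N at its foot; tips if pushed above about 75 mm. Origin: centre of underside, z up. Starts up to 0.35 rad askew, centre 30-55 mm out from its home line, within 50 mm of the rack's middle
- can_a: the other can, of the same kind and size, already home at the left or the right end of the rack, within 4 mm of the end cheek and of the back board; origin: centre of its underside, axes as the rack. The pushed can is home when it stands beside it on the rack's middle side: centres 120 mm apart, in line
- rack: the oak can rack fixed along the back of the bench: back board 60 mm high, 636 mm wide, its face at x = +45 mm; end cheeks 50 high, 18 thick, inner faces at y = +-300 mm, reaching from the board to x = -45 mm; nothing between them underfoot. Origin on the bench, mid-width, on the home line (x = 0) of the can centres. x points away from the robot, y left; turned by up to 0.07 rad
- lid: a loose round black drum lid, 92 mm across, 30 mm high, lying at the end of the rack opposite the other can, not to be disturbed; origin: centre of its underside
- tank: a round black developing tank with a screw lid, 94 mm across, 130 mm high, standing on the bench to the left, not to be disturbed; origin: centre of its underside
- beaker: a clear plastic measuring beaker, 72 mm across, 100 mm high, standing on the bench to the right, not to be disturbed; origin: centre of its underside

How it is judged (in metres and radians):
At the end, for the whole second after the job is handed in: the can stands upright and at rest on the bench beside the other can, less than 10 mm from it and less than 10 mm short of the back board, within 0.1 rad of square; the other can and the lid are within 15 mm, the tank and the beaker within 20 mm, of where they stood (x of can in the frame of rack between -0.01 and 0.008 m and horizontal distance between can and can_a between 0.11 and 0.13 m and y of can in the frame of rack between -0.2 and 0.2 m and angle between the x axis of can and the x axis of rack, either way round below 0.1 rad and angle between can's own z axis and vertical below 0.04 rad and height (world z) of can below 0.004 m and linear speed of can below 0.01 m/s and distance of each of can_a, lid from where it was at the start of the episode below 0.015 m and distance of each of tank, beaker from where it was at the start of the episode below 0.02 m); the robot touches nothing.
It fails at once if the can rocks or tips (leans more than 0.15 rad) (angle between can's own z axis and vertical above 0.15 rad).
It fails at once if the can is lifted off the bench (height (world z) of can above 0.012 m).
It fails at once if the fingers push or hold the can by its upper half or handle (contact force between the fingers and can above 1 N and height (world z) of the grasp point above 0.13 m).
It fails at once if the other can is shoved out of place or tipped (distance of can_a from where it was at the start of the episode above 0.015 m or angle between can_a's own z axis and vertical above 0.15 rad).
It fails at once if the lid, the tank or the beaker is knocked (distance of lid from where it was at the start of the episode above 0.015 m or distance of any of tank, beaker from where it was at the start of the episode above 0.02 m or angle between any of lid, tank, beaker's own z axis and vertical above 0.3 rad).
It also fails if it takes over 72 s, if anything falls off the work surface, if the arm or the gripper's body presses on something with over 40 N, if the wrist force passes 120 N, or if a joint passes its speed limit or range.

## Robot

A 6-joint arm with a two-finger parallel gripper is mounted at the origin on the work surface. World frame = base frame: x ahead of the robot, y to its left, z up, the work surface at z = 0. Lengths are in m, angles in degrees, forces in N, time in s.
With the tool pointing down it reaches from about 0.4 to 0.825 m from the base axis. Payload 7 kg.
Tool frame: the origin (TCP) lies on the centre line of the jaws, within the pads' length; the fingertips stand 11 mm ahead of it and the grasp point (between the pads) lies 8 mm behind it; z points along the fingers, y is the direction in which the jaws open and shut (so a half turn about z gives the same grasp; the last joint's range is limited). The gripper opens to 88 mm and grips with 3 to 60 N. Pads are 19 mm wide; open, the fingers measure 130 mm over their backs; the gripper's body (78 mm by 193 mm) begins 47 mm behind the grasp point.
Start: joints at [89.616, 20.546, 0.682, 0, -70.136, -16.507], TCP at [0.196, 0.646, 0.238] pointing down, gripper open.
Joint ranges: [-176.03, 176.03], [-82.01, 121.73], [-58.28, 71.71], [-173.87, 95.51], [-174.79, -0.11], [-173.66, 173.66]. Speed limits (degrees/s): [136.94, 136.94, 172.46, 180, 180, 180].

## Interface

Orientations are given as [roll, pitch, yaw] about the fixed x, y, z axes, in that order (R = Rz(yaw) Ry(pitch) Rx(roll)).
In Python, from plant import ctrl, cams, order gives the robot as it stands.
- The arm moves only by the tool jog_arm, never from a script. Its argument "motion" is a list of rows, each an object with "offset": the shift along the tool's x, y, z in mm, a list of three; "roll": the turn about the tool's z in rad; "hand": the finger opening in mm, from 0 to 87.6. A call has 1 to 20 rows; each row is the pose to reach, as a shift and turn from the pose commanded when the call began, along the tool's axes at that moment; what a row does not reach only later rows make up. A row lasts 1/12 s, in which the tool goes at most 41.7 mm and 7.16 degrees, less where a joint would pass 70% of its speed; a pose out of reach is approached as far as the arm can. A call with a gripper value outside its range is refused whole. The fingers move at their own pace and stop on an object; the grip force is fixed at half the most. Time passes only in rows, so rows that repeat a pose let the fingers close. It gives the time, the measured TCP pose, the force and the opening at its end, in the units of the state.
- ctrl.get_obs(): the state, without advancing time (a new reading comes with each control period).
- cams.snapshot(name): name is "side" or "top"; returns a dict with "img" (420x560x3 uint8, red, green, blue), "K" (3x3 intrinsics, pixels), "cam_to_world" (4x4, takes a point from camera to world coordinates). Camera axes: x right, y down, z forward; pixel columns grow to the right and rows downward; lengths in m; the calibration is good to about 2 mm. A picture is of the moment at which its call begins. There is no depth.
- order.close_job(): hands the job in, once; it reports no verdict.
The state is a dict: "clock": time; "joint_pos": joint angles; "qvel": joint speeds; "tau": joint torques, N m; "tool_pos": TCP position; "orientation": TCP orientation; "force": force on the tool from outside, world axes, zero at the start; "moment": the same for the moment, N m; "opening": finger opening in m.
Only numpy, scipy, OpenCV 4.12 (cv2) and the standard library are available. Lean on these libraries where they do the work, as an engineer would, in place of code of your own. Each camera call takes 0.05 s, during which the arm holds its last target. There are 200 camera calls.

## Working session

There is one attempt and no reset: what is moved stays moved. The work goes in short steps, Python scripts to look and compute and a tool call to move; the robot and the scene stay as the last step left them, time stands still between calls to the robot, and variables do not carry over. Pictures are saved under pics/ and viewed, about 8 in all and at most 12, crops included, and the job is handed in when it is done.

Besides the shell and the picture viewer there is one more tool, called after "Request:" as a command line: name --argument value ..., lists and objects as JSON in quotes. jog_arm: Moves the arm, as the interface text tells. Its arguments: {"type":"object","properties":{"motion":{"type":"array"}},"required":["motion"]}

```bash
mkdir -p pics
cat > h.py <<'E'
import numpy as np, cv2
from plant import ctrl,cams,order
def snap(n,f):
    s=cams.snapshot(n); cv2.imwrite('pics/'+f,s['img'][:,:,::-1]); np.savez('pics/'+f+'.npz',**s); return s
def ray(s,uv,z):
    uv=np.atleast_2d(np.array(uv,float)); T=np.array(s['cam_to_world'])
    d=(T[:3,:3]@np.linalg.inv(s['K'])@np.c_[uv,np.ones(len(uv))].T).T; o=T[:3,3]
    return o+d*((z-o[2])/d[:,2])[:,None]
def proj(s,P):
    P=np.atleast_2d(P);T=np.array(s['cam_to_world']);c=(P-T[:3,3])@T[:3,:3]; p=c@np.array(s['K']).T; return p[:,:2]/p[:,2:]
E
python3 - <<'E'
from h import *
for n in('top','side'):
    s=snap(n,n+'0.png'); print(n,s['K'],s['cam_to_world'])
print(ctrl.get_obs())
E
```

```text
top [[497.32119884   0.         277.76745305]
 [  0.         497.32119884 212.46935123]
 [  0.           0.           1.        ]] [[-0.02895231 -0.9833659   0.17931336  0.31629021]
 [-0.99947692  0.03106583  0.00898935 -0.01624772]
 [-0.01441034 -0.1789593  -0.98375094  1.35022857]
 [ 0.          0.          0.          1.        ]]
side [[516.98208022   0.         270.57812636]
 [  0.         516.98208022 212.80834167]
 [  0.           0.           1.        ]] [[-0.39439035  0.62354416 -0.67501773  1.54979197]
 [ 0.91878965  0.25414767 -0.30205055  0.42728588]
 [-0.01678768 -0.73932513 -0.67313931  1.04097176]
 [ 0.          0.          0.          1.        ]]
{'clock': 0.1, 'joint_pos': array([ 8.96166175e+01,  2.05860861e+01,  6.38257532e-01, -1.86830797e-02,
       -7.01370591e+01, -1.65068777e+01]), 'qvel': array([ 0.01379667, -0.00817505,  0.02805604,  0.03454114,  0.06363734,
        0.05874908]), 'tau': array([-2.30721467e-03, -5.84159195e+01,  2.93751526e+01,  7.01553226e+00,
        1.01396267e-02, -4.86639669e-05]), 'tool_pos': array([0.1960107 , 0.64545464, 0.23672164]), 'orientation': array([ 1.79913620e+02, -7.28110307e-03, -1.68966157e+01]), 'force': array([ 0.65107592, -0.44298793,  0.04360133]), 'moment': array([ 0.01837713, -0.00079998, -0.00636303]), 'opening': 0.0874472312834263}
```

View pics/top0.png

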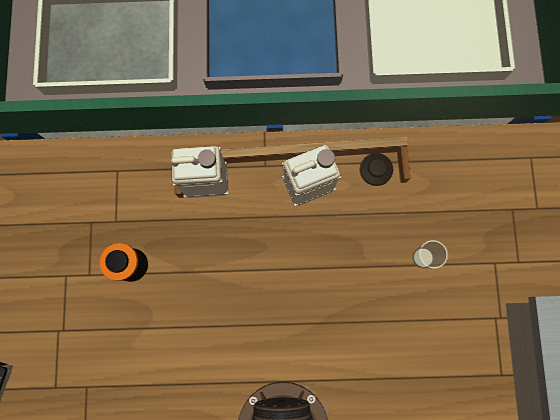

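View pics/side0.png

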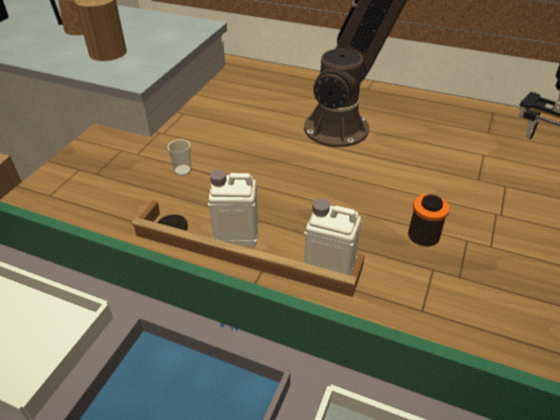

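The top view shows can_a at the left, (198,170), the askew can at (312,172) and the lid at (377,170). The tank is at (120,262) and the beaker at (430,255). I'll enlarge the rack region.

Run:
```python
from h import *
i=cv2.imread('pics/top0.png')[130:215,160:420]; cv2.imwrite('pics/c1.png',cv2.resize(i,None,fx=3,fy=3,interpolation=cv2.INTER_CUBIC))
i=cv2.imread('pics/side0.png')[160:300,125:375]; cv2.imwrite('pics/c2.png',cv2.resize(i,None,fx=3,fy=3,interpolation=cv2.INTER_CUBIC))
```

```text
(no output)
```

View pics/c1.png

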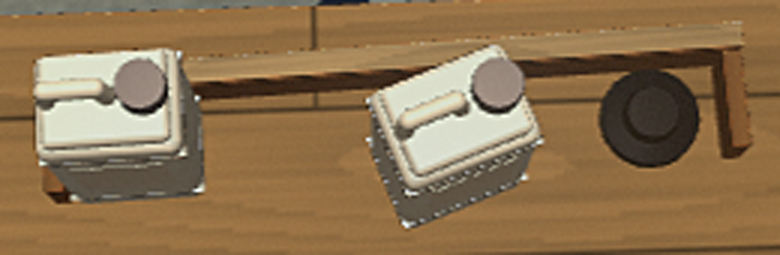

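View pics/c2.png

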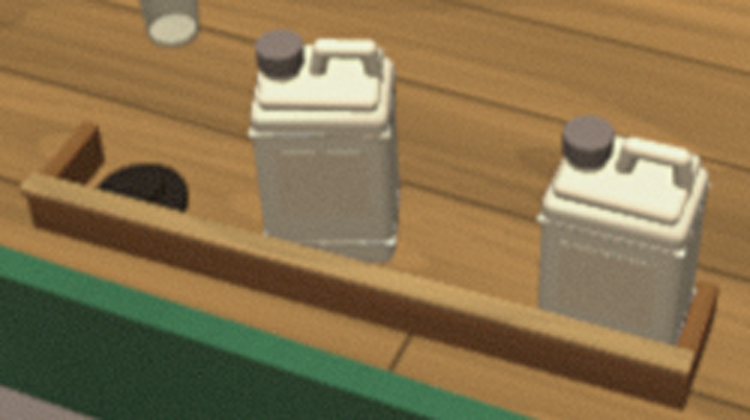

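The crops show the can's front foot corners at (406,225) and (525,178) in c1, and can_a's front-right foot at (203,190). The board's front top edge runs from about (190,82) to (715,50).

Run:
```python
from h import *
s=np.load('pics/top0.png.npz'); r=lambda p,z: ray(s,np.array(p)/3+[160,130],z)[:,:2].round(4)
print('can foot FL FR',r([(406,225),(525,178),(372,142)],0.004))
print('can shoulder FL,FR,BL,BR',r([(408,190),(541,140),(369,98),(497,45)],.175))
print('a foot FR',r([(203,190)],.004)); print('a sh FL FR BL BR',r([(40,160),(182,152),(36,58),(178,50)],.175))
print('board front top edge',r([(190,82),(525,62),(715,50)],.06)); print('cheek inner top',r([(713,52),(724,157)],.05),'lid',r([(650,118)],.03))
print('tank',ray(s,[(118,262)],.13),'beaker',ray(s,[(434,254)],.1))
```

```text
can foot FL FR [[ 0.5811 -0.053 ]
 [ 0.6218 -0.1643]
 [ 0.6606 -0.0242]]
can shoulder FL,FR,BL,BR [[ 0.5761 -0.0509]
 [ 0.6141 -0.16  ]
 [ 0.6539 -0.0219]
 [ 0.6954 -0.1281]]
a foot FR [[0.62   0.1335]]
a sh FL FR BL BR [[0.6106 0.2467]
 [0.6136 0.1312]
 [0.697  0.2507]
 [0.6999 0.1337]]
board front top edge [[ 0.7071  0.1379]
 [ 0.7157 -0.1635]
 [ 0.7212 -0.3342]]
cheek inner top [[ 0.7225 -0.3347]
 [ 0.6248 -0.3374]] lid [[ 0.6682 -0.2779]]
tank [[0.42727502 0.39154332 0.13      ]] beaker [[ 0.42607958 -0.39310269  0.1       ]]
```

```bash
cat >> h.py <<'E'
def go(*pts):
    "offset (mm) in tool axes from present pose for world targets (x,y,z)"
    from scipy.spatial.transform import Rotation as R
    o=ctrl.get_obs(); M=R.from_euler('xyz',o['orientation'],degrees=True).as_matrix()
    print('at',o['tool_pos'].round(4),o['orientation'].round(2),'F',o['force'].round(1),'t',o['clock'])
    for p in pts: print(p,'->',(M.T@(np.array(p)-o['tool_pos'])*1000).round(0))
E
python3 -c "
from h import *
go((.25,.55,.31),(.5,.3,.31),(.5,-.2,.31),(.56,-.215,.31))"
```

```text
at [0.196  0.6455 0.2367] [ 1.7991e+02 -1.0000e-02 -1.6900e+01] F [ 0.7 -0.4  0. ] t 0.1
(0.25, 0.55, 0.31) -> [ 79.  76. -73.]
(0.5, 0.3, 0.31) -> [391. 242. -73.]
(0.5, -0.2, 0.31) -> [537. 721. -72.]
(0.56, -0.215, 0.31) -> [598. 718. -72.]
```

Request:
jog_arm --motion '[{"offset":[79,76,-73],"roll":0,"hand":87},{"offset":[79,76,-73],"roll":0,"hand":87},{"offset":[79,76,-73],"roll":0,"hand":87},{"offset":[391,242,-73],"roll":-0.1,"hand":87},{"offset":[391,242,-73],"roll":-0.2,"hand":87},{"offset":[391,242,-73],"roll":-0.295,"hand":87},{"offset":[391,242,-73],"roll":-0.295,"hand":87},{"offset":[391,242,-73],"roll":-0.295,"hand":87},{"offset":[391,242,-73],"roll":-0.295,"hand":87},{"offset":[391,242,-73],"roll":-0.295,"hand":87},{"offset":[391,242,-73],"roll":-0.295,"hand":87},{"offset":[391,242,-73],"roll":-0.295,"hand":87},{"offset":[391,242,-73],"roll":-0.295,"hand":87}]'

```text
clock: 1.18
tool_pos: [0.5024, 0.2972, 0.31]
orientation: [179.9, 0.0, -0.2]
force: [-0.3, 1.0, 0.0]
opening: 0.0869
```

```bash
python3 -c "
from h import *
s=snap('side','side1.png')
go((.5,-.2,.31),(.56,-.215,.31))
o=ctrl.get_obs()['tool_pos'];u=proj(s,o)[0];print(u)
x,y=int(u[0]),int(u[1]); i=cv2.imread('pics/side1.png')[max(0,y-130):y+60,max(0,x-120):x+120]; cv2.imwrite('pics/c3.png',cv2.resize(i,None,fx=3,fy=3))
"
```

```text
at [0.5012 0.2986 0.3099] [ 1.7995e+02  4.0000e-02 -2.1000e-01] F [-0.3 -0.4 -0.2] t 1.2333
(0.5, -0.2, 0.31) -> [  1. 499.   0.]
(0.56, -0.215, 0.31) -> [ 61. 513.   0.]
[398.94268632 151.85072568]
```

View pics/c3.png

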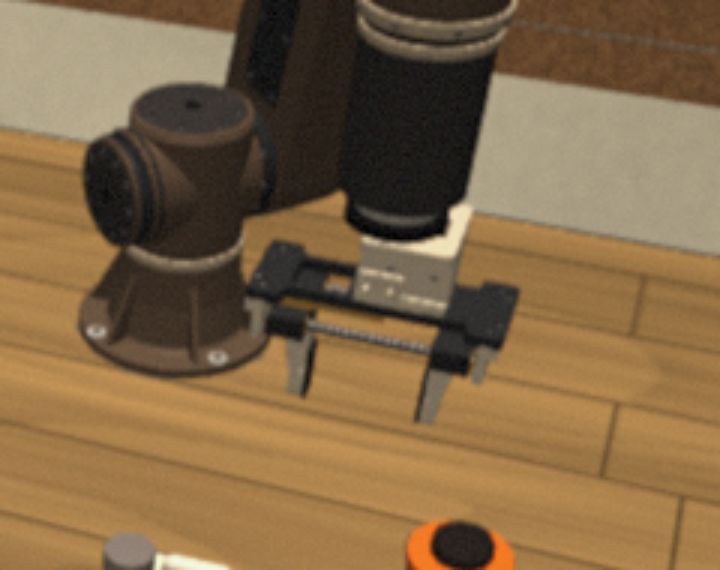

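The crop shows a wide bar-shaped body above the short fingers. Before any contact I'll check its real extent by overlaying the stated dimensions.

```bash
python3 -c "
from h import *
s=np.load('pics/side1.png.npz'); o=ctrl.get_obs()['tool_pos']; k=6
i=cv2.imread('pics/side1.png')
x0,y0=345,85; c=cv2.resize(i[y0:y0+85,x0:x0+115],None,fx=k,fy=k,interpolation=cv2.INTER_CUBIC)
def box(hx,ya,yb,z,col):
    P=[o+[a,b,z] for a,b in((-hx,ya),(hx,ya),(hx,yb),(-hx,yb))]
    p=((proj(s,P)-[x0,y0]+.5)*k).astype(int); cv2.polylines(c,[p],True,col,1)
box(.039,-.0965,.0965,.055,(0,0,255)); box(.0095,.044,.065,-.011,(0,255,0)); box(.0095,-.065,-.044,-.011,(0,255,0)); box(.0095,.044,.065,.055,(0,255,0)); box(.02,-.0965,.0965,.055,(255,255,0)); box(.039,-.0965,.0965,.1,(255,0,255))
cv2.imwrite('pics/c4.png',c)
"
```

```text
(no output)
```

View pics/c4.png

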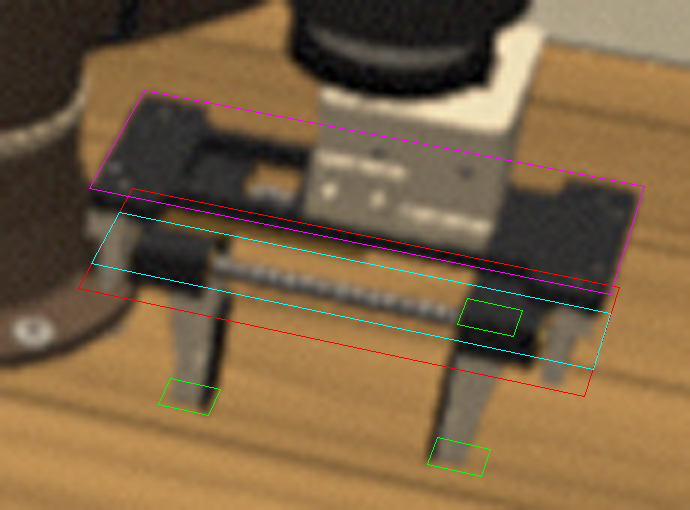

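The plate that is 78 mm wide lies well above the fingertips, and the end tabs hang lower. A vertical tool would therefore touch the can with its body before the tips. I'll test in free space whether approaching the reach limit tilts the tool.

Request:
jog_arm --motion '[{"offset":[-250,-600,0],"roll":0,"hand":87},{"offset":[-250,-600,0],"roll":0,"hand":87},{"offset":[-250,-600,0],"roll":0,"hand":87},{"offset":[-250,-600,0],"roll":0,"hand":87},{"offset":[-250,-600,0],"roll":0,"hand":87},{"offset":[-250,-600,0],"roll":0,"hand":87},{"offset":[-250,-600,0],"roll":0,"hand":87},{"offset":[-250,-600,0],"roll":0,"hand":87},{"offset":[-250,-600,0],"roll":0,"hand":87},{"offset":[-250,-600,0],"roll":0,"hand":87},{"offset":[-250,-600,0],"roll":0,"hand":87},{"offset":[-250,-600,0],"roll":0,"hand":87},{"offset":[-250,-600,0],"roll":0,"hand":87},{"offset":[-250,-600,0],"roll":0,"hand":87},{"offset":[-250,-600,0],"roll":0,"hand":87},{"offset":[-250,-600,0],"roll":0,"hand":87}]'

```text
clock: 2.57
tool_pos: [0.2452, 0.9034, 0.308]
orientation: [179.9, 0.1, 0.2]
force: [0.3, 1.5, -0.5]
opening: 0.0872
```

```bash
python3 -c "
from h import *
go((.4,.3,.31)); print(ctrl.get_obs()['joint_pos'])"
```

```text
at [0.2452 0.9034 0.308 ] [1.7988e+02 5.0000e-02 1.9000e-01] F [ 0.3  1.5 -0.5] t 2.5667
(0.4, 0.3, 0.31) -> [153. 604.  -1.]
[ 8.66202900e+01  5.02618695e+01  6.16825312e+01 -4.81095158e-02
 -1.01545972e+02  3.56184518e+00]
```

Request:
jog_arm --motion '[{"offset":[0,-40,0],"roll":0,"hand":87},{"offset":[0,-80,0],"roll":0,"hand":87},{"offset":[0,-120,0],"roll":0,"hand":87},{"offset":[0,-150,0],"roll":0,"hand":87},{"offset":[0,-150,0],"roll":0,"hand":87}]'

```text
clock: 2.98
tool_pos: [0.2308, 0.9606, 0.2772]
orientation: [-177.7, -0.8, 0.0]
force: [1.3, -0.4, 0.9]
opening: 0.087
```

```bash
python3 -c "
from h import *
go((.4,.3,.31)); print(ctrl.get_obs()['joint_pos'])"
```

```text
at [0.2308 0.9606 0.2772] [-1.7773e+02 -7.7000e-01  5.0000e-02] F [ 1.3 -0.4  0.9] t 2.9833
(0.4, 0.3, 0.31) -> [169. 659. -57.]
[  87.94495717   57.15285404   71.71210885    0.70619143 -102.25800476
    2.27945944]
```

Request:
jog_arm --motion '[{"offset":[0,60,0],"roll":0,"hand":87},{"offset":[0,120,0],"roll":0,"hand":87},{"offset":[0,180,0],"roll":0,"hand":87},{"offset":[0,200,0],"roll":0,"hand":87},{"offset":[0,200,0],"roll":0,"hand":87},{"offset":[0,200,0],"roll":0,"hand":87}]'

```text
clock: 3.48
tool_pos: [0.2327, 0.7571, 0.2747]
orientation: [-177.4, -0.8, -0.1]
force: [0.4, 0.5, 1.0]
opening: 0.0869
```

```bash
python3 -c "
from h import *
go((.4,.3,.31)); print(ctrl.get_obs()['joint_pos'])"
```

```text
at [0.2327 0.7571 0.2747] [-1.774e+02 -7.800e-01 -6.000e-02] F [0.4 0.5 1. ] t 3.4833
(0.4, 0.3, 0.31) -> [168. 455. -54.]
[ 87.24198689  29.28537312  18.79171522   0.67764815 -76.87166135
   2.58019942]
```

Tilt persists and the fingers lean toward +y, which is the useful direction. I'll overreach further to see how much tilt a single call can gain.

Request:
jog_arm --motion '[{"offset":[0,-40,-20],"roll":0,"hand":87},{"offset":[0,-80,-40],"roll":0,"hand":87},{"offset":[0,-120,-60],"roll":0,"hand":87},{"offset":[0,-160,-80],"roll":0,"hand":87},{"offset":[0,-200,-100],"roll":0,"hand":87},{"offset":[0,-800,-100],"roll":0,"hand":87},{"offset":[0,-800,-100],"roll":0,"hand":87},{"offset":[0,-800,-100],"roll":0,"hand":87},{"offset":[0,-800,-100],"roll":0,"hand":87},{"offset":[0,-800,-100],"roll":0,"hand":87},{"offset":[0,-800,-100],"roll":0,"hand":87},{"offset":[0,-800,-100],"roll":0,"hand":87}]'

```text
clock: 4.48
tool_pos: [0.1912, 0.9834, 0.2797]
orientation: [-175.6, -1.4, -0.0]
force: [-0.1, -0.3, 0.2]
opening: 0.0871
```

```bash
python3 -c "
from h import *
go((.4,.3,.31)); print(ctrl.get_obs()['joint_pos'])"
```

```text
at [0.1912 0.9834 0.2797] [-1.7559e+02 -1.3800e+00 -3.0000e-02] F [-0.1 -0.3  0.2] t 4.4833
(0.4, 0.3, 0.31) -> [210. 679. -78.]
[  90.56385335   57.19973175   71.71176866    1.44332478 -100.10836089
   -0.23567544]
```

Each call gains about 2° of tilt and the tilt stays. I want it diagonal, toward +x and +y, so that it serves both pushes. I'll go to a diagonal heading clear of everything and accumulate it there.

Request:
jog_arm --motion '[{"offset":[450,330,-85],"roll":0,"hand":0},{"offset":[450,330,-85],"roll":0,"hand":0},{"offset":[450,330,-85],"roll":0,"hand":0},{"offset":[450,330,-85],"roll":0,"hand":0},{"offset":[450,330,-85],"roll":0,"hand":0},{"offset":[450,330,-85],"roll":0,"hand":0},{"offset":[450,330,-85],"roll":0,"hand":0},{"offset":[450,330,-85],"roll":0,"hand":0},{"offset":[450,330,-85],"roll":0,"hand":0},{"offset":[450,330,-85],"roll":0,"hand":0},{"offset":[450,330,-85],"roll":0,"hand":0},{"offset":[450,330,-85],"roll":0,"hand":0},{"offset":[450,330,-85],"roll":0,"hand":0},{"offset":[450,330,-85],"roll":0,"hand":0}]'

```text
clock: 5.65
tool_pos: [0.6446, 0.6439, 0.353]
orientation: [-175.6, -1.6, -0.2]
force: [0.8, 0.6, -0.3]
opening: 0.0021
```

Request:
jog_arm --motion '[{"offset":[40,-40,-10],"roll":0,"hand":0},{"offset":[80,-80,-20],"roll":0,"hand":0},{"offset":[80,-80,-20],"roll":0,"hand":0}]'

```text
clock: 5.9
tool_pos: [0.6832, 0.6865, 0.3391]
orientation: [-175.7, -2.0, -0.2]
force: [-2.0, 1.1, -11.4]
opening: 0.0003
```

Request:
jog_arm --motion '[{"offset":[80,-80,-20],"roll":0,"hand":0},{"offset":[80,-80,-20],"roll":0,"hand":0},{"offset":[80,-80,-20],"roll":0,"hand":0}]'

```text
clock: 6.15
tool_pos: [0.6989, 0.7057, 0.3436]
orientation: [-173.1, -4.6, -0.4]
force: [0.7, -0.5, -0.7]
opening: 0.0003
```

Request:
jog_arm --motion '[{"offset":[80,-80,-20],"roll":0,"hand":0}]'

```text
clock: 6.23
tool_pos: [0.7075, 0.714, 0.3435]
orientation: [-171.9, -5.9, -0.5]
force: [0.2, 0.7, 0.0]
opening: 0.0005
```

Request:
jog_arm --motion '[{"offset":[80,-80,-20],"roll":0,"hand":0}]'

```text
clock: 6.32
tool_pos: [0.7165, 0.7233, 0.3436]
orientation: [-170.7, -7.3, -0.7]
force: [-0.2, -0.3, 0.5]
opening: 0.0005
```

Request:
jog_arm --motion '[{"offset":[80,-80,-20],"roll":0,"hand":0}]'

```text
clock: 6.4
tool_pos: [0.7249, 0.7318, 0.3447]
orientation: [-169.6, -8.6, -1.0]
force: [0.6, -0.6, 0.5]
opening: 0.0002
```

Request:
jog_arm --motion '[{"offset":[80,-80,-20],"roll":0,"hand":0}]'

```text
clock: 6.48
tool_pos: [0.733, 0.7398, 0.3469]
orientation: [-168.4, -9.9, -1.2]
force: [0.3, -0.3, 0.4]
opening: 0.0004
```

Request:
jog_arm --motion '[{"offset":[80,-80,-20],"roll":0,"hand":0}]'

```text
clock: 6.57
tool_pos: [0.7407, 0.7475, 0.3504]
orientation: [-167.3, -11.3, -1.5]
force: [0.4, 0.5, -0.5]
opening: 0.0005
```

Request:
jog_arm --motion '[{"offset":[80,-80,-20],"roll":0,"hand":0}]'

```text
clock: 6.65
tool_pos: [0.7481, 0.7548, 0.355]
orientation: [-166.1, -12.6, -1.8]
force: [-0.3, -0.3, -0.5]
opening: 0.0002
```

Request:
jog_arm --motion '[{"offset":[80,-80,-20],"roll":0,"hand":0}]'

```text
clock: 6.73
tool_pos: [0.7552, 0.7617, 0.3608]
orientation: [-164.9, -13.9, -2.2]
force: [0.3, -0.7, 0.4]
opening: 0.0002
```

Request:
jog_arm --motion '[{"offset":[80,-80,-20],"roll":0,"hand":0}]'

```text
clock: 6.82
tool_pos: [0.7618, 0.7684, 0.3676]
orientation: [-163.6, -15.2, -2.6]
force: [0.4, -0.0, -0.4]
opening: 0.0002
```

Request:
jog_arm --motion '[{"offset":[80,-80,-20],"roll":0,"hand":0}]'

```text
clock: 6.9
tool_pos: [0.7681, 0.7746, 0.3755]
orientation: [-162.4, -16.5, -3.0]
force: [-0.2, -0.5, -0.2]
opening: -0.0
```

Request:
jog_arm --motion '[{"offset":[80,-80,-20],"roll":0,"hand":0}]'

```text
clock: 6.98
tool_pos: [0.774, 0.7804, 0.3844]
orientation: [-161.1, -17.8, -3.4]
force: [0.3, 0.3, -1.0]
opening: 0.0002
```

Request:
jog_arm --motion '[{"offset":[80,-80,-20],"roll":0,"hand":0}]'

```text
clock: 7.07
tool_pos: [0.7795, 0.7859, 0.3943]
orientation: [-159.9, -19.1, -3.9]
force: [-0.9, -0.1, -0.1]
opening: 0.0005
```

Request:
jog_arm --motion '[{"offset":[80,-80,-20],"roll":0,"hand":0}]'

```text
clock: 7.15
tool_pos: [0.7845, 0.791, 0.4051]
orientation: [-158.6, -20.3, -4.4]
force: [-0.5, 0.9, -1.0]
opening: 0.0004
```

The tilt is now about 20° in both +x and +y, which is enough. I'll work out the fingertip contact geometry and the approach for the first push, on the left part of the can's front face. That pushes it +x and turns it square against the board.

```bash
cat >> h.py <<'E'
from scipy.spatial.transform import Rotation as R
def geom(d,roll=0):
    "tip support point (rel TCP, world) along d, after a roll; body lag and lowest heights"
    o=ctrl.get_obs(); M=R.from_euler('xyz',o['orientation'],degrees=True).as_matrix()@R.from_euler('z',roll).as_matrix()
    d=np.array(d,float); d/=np.linalg.norm(d)
    pt=lambda hx,hy,z:np.array([M@[a*hx,b*hy,z] for a in(-1,1) for b in(-1,1)])/1000
    t=pt(9.5,21,11); b=pt(39,96.5,-55); c=t[np.argmax(t@d)]
    print('axes x',M[:,0].round(2),'y',M[:,1].round(2),'z',M[:,2].round(2)); print('contact rel TCP',c.round(4),'lowest tip',t[:,2].min().round(4),'body clearance behind contact',(c@d-(b@d).max()).round(4),'body low',b[:,2].min().round(4),'at',b[b[:,2].argmin()].round(3))
    return c
E
python3 -c "
from h import *
geom((1,.03,0)); geom((-.03,1,0),-1.57+.0); geom((-.03,1,0),1.57)
go((.6,.45,.42),(.51,-.09,.35),(.52,-.09,.1))
print(ctrl.get_obs()['joint_pos'])"
```

```text
axes x [ 0.93 -0.07  0.35] y [ 0.06 -0.94 -0.34] z [ 0.35  0.34 -0.87]
contact rel TCP [ 0.0139 -0.0166 -0.0135] lowest tip -0.0201 body clearance behind contact -0.0057 body low 0.0014 at [-0.05  -0.106  0.001]
axes x [-0.05  0.94  0.34] y [ 0.93 -0.07  0.35] z [ 0.35  0.34 -0.87]
contact rel TCP [-0.0163  0.0142 -0.0136] lowest tip -0.0202 body clearance behind contact -0.0136 body low 0.0011 at [-0.107 -0.048  0.001]
axes x [ 0.06 -0.94 -0.34] y [-0.93  0.07 -0.35] z [ 0.35  0.34 -0.87]
contact rel TCP [-0.0163  0.0141 -0.0137] lowest tip -0.0202 body clearance behind contact -0.0135 body low 0.0011 at [-0.107 -0.048  0.001]
at [0.7845 0.791  0.4051] [-158.56  -20.34   -4.41] F [-0.5  0.9 -1. ] t 7.15
(0.6, 0.45, 0.42) -> [-143.  305. -193.]
(0.51, -0.09, 0.35) -> [-212.  830. -347.]
(0.52, -0.09, 0.1) -> [-290.  916. -126.]
[ 57.22061182  53.2892669   71.7127985    6.47744926 -79.9153545
  32.7432794 ]
```

Request:
jog_arm --motion '[{"offset":[80,-80,-20],"roll":0,"hand":0}]'

```text
clock: 7.23
tool_pos: [0.7892, 0.7957, 0.4168]
orientation: [-157.3, -21.6, -5.0]
force: [0.1, -0.1, 0.0]
opening: 0.0004
```

Request:
jog_arm --motion '[{"offset":[80,-80,-20],"roll":0,"hand":0}]'

```text
clock: 7.32
tool_pos: [0.7935, 0.8, 0.4292]
orientation: [-155.9, -22.8, -5.5]
force: [-0.3, -1.0, -0.0]
opening: 0.0
```

```bash
python3 -c "
from h import *
for r in (.03,.05,.07,.09,.11): geom((1,.03,0),r)
go((.6,.45,.42),(.5,-.05,.35))"
```

```text
axes x [ 0.92 -0.12  0.38] y [ 0.04 -0.92 -0.39] z [ 0.39  0.37 -0.84]
contact rel TCP [ 0.0139 -0.0164 -0.0138] lowest tip -0.021 body clearance behind contact -0.0015 body low -0.0058 at [-0.053 -0.105 -0.006]
axes x [ 0.92 -0.13  0.37] y [ 0.02 -0.92 -0.39] z [ 0.39  0.37 -0.84]
contact rel TCP [0.0126 0.0221 0.0025] lowest tip -0.0211 body clearance behind contact -0.0007 body low -0.0062 at [-0.055 -0.104 -0.006]
axes x [ 0.92 -0.15  0.36] y [ 0.01 -0.92 -0.4 ] z [ 0.39  0.37 -0.84]
contact rel TCP [0.0129 0.0219 0.0026] lowest tip -0.0211 body clearance behind contact -0.0021 body low -0.0066 at [-0.057 -0.103 -0.007]
axes x [ 0.92 -0.17  0.35] y [-0.01 -0.91 -0.41] z [ 0.39  0.37 -0.84]
contact rel TCP [0.0133 0.0216 0.0027] lowest tip -0.0212 body clearance behind contact -0.0034 body low -0.007 at [-0.059 -0.102 -0.007]
axes x [ 0.92 -0.19  0.34] y [-0.03 -0.91 -0.42] z [ 0.39  0.37 -0.84]
contact rel TCP [0.0137 0.0214 0.0028] lowest tip -0.0213 body clearance behind contact -0.0048 body low -0.0073 at [-0.06  -0.101 -0.007]
at [0.7935 0.8    0.4292] [-155.92  -22.84   -5.54] F [-0.3 -1.  -0. ] t 7.3167
(0.6, 0.45, 0.42) -> [-150.  313. -198.]
(0.5, -0.05, 0.35) -> [-224.  795. -365.]
```

Request:
jog_arm --motion '[{"offset":[-150,313,-198],"roll":0,"hand":0},{"offset":[-150,313,-198],"roll":0,"hand":0},{"offset":[-150,313,-198],"roll":0,"hand":0},{"offset":[-150,313,-198],"roll":0,"hand":0},{"offset":[-150,313,-198],"roll":0,"hand":0},{"offset":[-150,313,-198],"roll":0,"hand":0},{"offset":[-224,795,-365],"roll":0.04,"hand":0},{"offset":[-224,795,-365],"roll":0.04,"hand":0},{"offset":[-224,795,-365],"roll":0.04,"hand":0},{"offset":[-224,795,-365],"roll":0.04,"hand":0},{"offset":[-224,795,-365],"roll":0.04,"hand":0},{"offset":[-224,795,-365],"roll":0.04,"hand":0},{"offset":[-224,795,-365],"roll":0.04,"hand":0},{"offset":[-224,795,-365],"roll":0.04,"hand":0},{"offset":[-224,795,-365],"roll":0.04,"hand":0},{"offset":[-224,795,-365],"roll":0.04,"hand":0},{"offset":[-224,795,-365],"roll":0.04,"hand":0},{"offset":[-224,795,-365],"roll":0.04,"hand":0},{"offset":[-224,795,-365],"roll":0.04,"hand":0},{"offset":[-224,795,-365],"roll":0.04,"hand":0}]'

```text
clock: 8.98
tool_pos: [0.5308, 0.0569, 0.366]
orientation: [-155.1, -22.1, -7.7]
force: [0.3, -1.5, -0.2]
opening: 0.0005
```

```bash
python3 -c "
from h import *
geom((1,.03,0))
go((.5,-.062,.2),(.53,-.062,.05),(.565,-.062,.05),(.59,-.062,.05)); print(ctrl.get_obs()['joint_pos'])"
```

```text
axes x [ 0.92 -0.12  0.38] y [ 0.04 -0.92 -0.39] z [ 0.39  0.37 -0.84]
contact rel TCP [ 0.0138 -0.0164 -0.0139] lowest tip -0.021 body clearance behind contact -0.0008 body low -0.0061 at [-0.054 -0.104 -0.006]
at [0.5308 0.0569 0.366 ] [-155.12  -22.12   -7.7 ] F [ 0.3 -1.5 -0.2] t 8.9833
(0.5, -0.062, 0.2) -> [-76. 173.  83.]
(0.53, -0.062, 0.05) -> [-105.  233.  221.]
(0.565, -0.062, 0.05) -> [-73. 234. 235.]
(0.59, -0.062, 0.05) -> [-50. 235. 245.]
[ 16.00249822  -9.89078751 -17.18463498 -17.79629306 -54.21379868
  78.02706271]
```

Request:
jog_arm --motion '[{"offset":[-76,173,83],"roll":0,"hand":0},{"offset":[-76,173,83],"roll":0,"hand":0},{"offset":[-76,173,83],"roll":0,"hand":0},{"offset":[-76,173,83],"roll":0,"hand":0},{"offset":[-76,173,83],"roll":0,"hand":0},{"offset":[-105,233,221],"roll":0,"hand":0},{"offset":[-105,233,221],"roll":0,"hand":0},{"offset":[-105,233,221],"roll":0,"hand":0},{"offset":[-105,233,221],"roll":0,"hand":0},{"offset":[-105,233,221],"roll":0,"hand":0},{"offset":[-105,233,221],"roll":0,"hand":0}]'

```text
clock: 9.9
tool_pos: [0.5291, -0.0626, 0.0468]
orientation: [-155.3, -21.7, -7.8]
force: [-0.8, -0.6, 0.6]
opening: 0.0005
```

```bash
python3 -c "
from h import *
geom((1,.03,0))
go((.55,-.062,.05),(.565,-.062,.05),(.59,-.062,.05),(.611,-.062,.05)); print(ctrl.get_obs()['joint_pos'])
a=snap('top','top2.png'); b=snap('side','side2.png')
A=cv2.resize(cv2.imread('pics/top2.png')[120:260,160:440],None,fx=2,fy=2); B=cv2.resize(cv2.imread('pics/side2.png')[120:270,130:410],None,fx=2,fy=2)
cv2.imwrite('pics/v2.png',np.vstack([A,B]))"
```

```text
axes x [ 0.92 -0.13  0.37] y [ 0.03 -0.92 -0.39] z [ 0.39  0.37 -0.84]
contact rel TCP [ 0.0137 -0.0165 -0.0139] lowest tip -0.021 body clearance behind contact -0.0008 body low -0.0055 at [-0.054 -0.104 -0.005]
at [ 0.5291 -0.0626  0.0468] [-155.29  -21.72   -7.75] F [-0.8 -0.6  0.6] t 9.9
(0.55, -0.062, 0.05) -> [20. -1.  6.]
(0.565, -0.062, 0.05) -> [34. -1. 12.]
(0.59, -0.062, 0.05) -> [57.  0. 21.]
(0.611, -0.062, 0.05) -> [76.  1. 29.]
[ -9.67135603  16.49585685 -26.50458208 -47.182414   -35.80334317
 133.16891281]
```

View pics/v2.png

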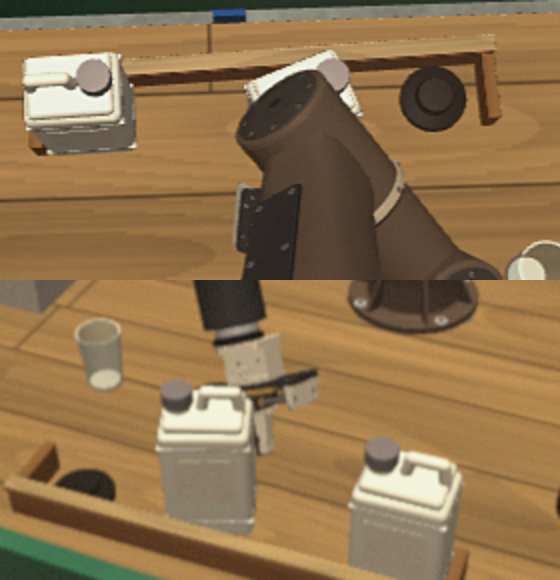

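The view (7 pictures so far) shows the tool in front of the can's left part, with the fingertips low and the body behind them. Next is the slow push in +x.

Request:
jog_arm --motion '[{"offset":[9,0,3],"roll":0,"hand":0},{"offset":[18,0,6],"roll":0,"hand":0},{"offset":[25,0,9],"roll":0,"hand":0},{"offset":[30,0,11],"roll":0,"hand":0},{"offset":[34,0,12],"roll":0,"hand":0},{"offset":[37,0,13],"roll":0,"hand":0},{"offset":[40,0,14],"roll":0,"hand":0},{"offset":[43,0,15],"roll":0,"hand":0},{"offset":[46,0,17],"roll":0,"hand":0},{"offset":[49,0,18],"roll":0,"hand":0}]'

```text
clock: 10.83
tool_pos: [0.5767, -0.059, 0.0488]
orientation: [-155.1, -21.4, -7.6]
force: [-11.7, 4.6, 6.0]
opening: 0.0
```

Request:
jog_arm --motion '[{"offset":[3,0,1],"roll":0,"hand":0},{"offset":[6,0,2],"roll":0,"hand":0},{"offset":[9,0,3],"roll":0,"hand":0}]'

```text
clock: 11.08
tool_pos: [0.5868, -0.0594, 0.0492]
orientation: [-155.1, -21.4, -7.6]
force: [-5.2, 4.4, -2.4]
opening: 0.0003
```

```bash
cat > see.py <<'E'
import sys
from h import *
n=sys.argv[1]
a=snap('top',n+'t.png'); b=snap('side',n+'s.png')
A=cv2.resize(cv2.imread(f'pics/{n}t.png')[130:215,160:420],None,fx=3,fy=3,interpolation=2); B=cv2.resize(cv2.imread(f'pics/{n}s.png')[160:275,125:385],None,fx=3,fy=3,interpolation=2)
cv2.imwrite(f'pics/{n}.png',np.vstack([A,B]))
E
python3 see.py v3; python3 -c "
from h import *
geom((1,.03,0));go((.59,-.062,.05),(.611,-.062,.05)); print(ctrl.get_obs()['joint_pos'])"
```

```text
axes x [ 0.92 -0.12  0.37] y [ 0.03 -0.92 -0.39] z [ 0.38  0.37 -0.84]
contact rel TCP [ 0.0137 -0.0164 -0.014 ] lowest tip -0.021 body clearance behind contact -0.0013 body low -0.0055 at [-0.054 -0.104 -0.006]
at [ 0.5875 -0.0597  0.0493] [-155.17  -21.46   -7.62] F [-5.3  4.5 -1.1] t 11.1833
(0.59, -0.062, 0.05) -> [ 3.  2. -0.]
(0.611, -0.062, 0.05) -> [22.  3.  8.]
[ -7.53414089  19.94356106 -20.8102605  -44.78582802 -36.54281688
 128.48030586]
```

View pics/v3.png

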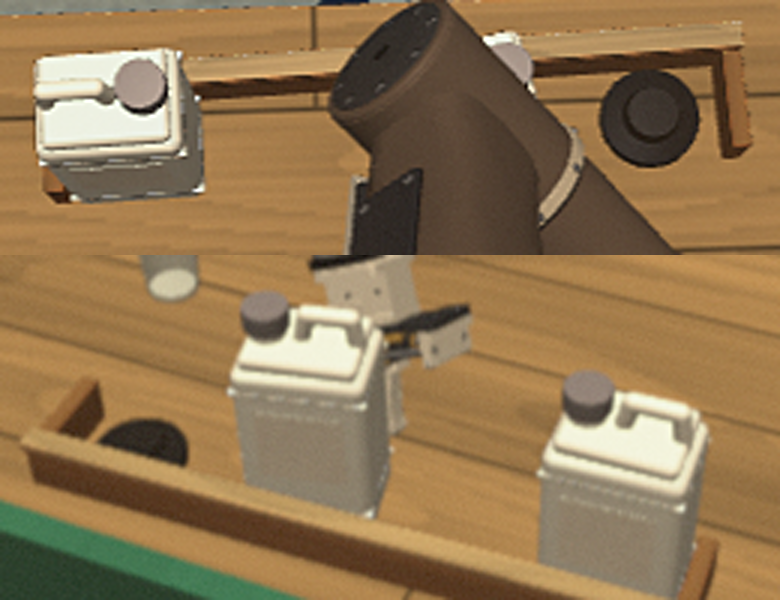

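The can stays upright and slides while turning clockwise, with the fingertip in contact on its left front (8 pictures so far). I'll continue to the board.

Request:
jog_arm --motion '[{"offset":[3,0,1],"roll":0,"hand":0},{"offset":[6,1,2],"roll":0,"hand":0},{"offset":[9,1,3],"roll":0,"hand":0},{"offset":[12,1,4],"roll":0,"hand":0}]'

```text
clock: 11.52
tool_pos: [0.5997, -0.0606, 0.0497]
orientation: [-155.2, -21.4, -7.6]
force: [-6.3, 3.7, -2.1]
opening: 0.0004
```

Request:
jog_arm --motion '[{"offset":[2,0,1],"roll":0,"hand":0},{"offset":[4,1,2],"roll":0,"hand":0}]'

```text
clock: 11.68
tool_pos: [0.6035, -0.0605, 0.0493]
orientation: [-155.1, -21.4, -7.6]
force: [-13.7, 6.0, 7.5]
opening: 0.0002
```

Request:
jog_arm --motion '[{"offset":[2,0,1],"roll":0,"hand":0},{"offset":[4,0,1],"roll":0,"hand":0}]'

```text
clock: 11.85
tool_pos: [0.6071, -0.0605, 0.0497]
orientation: [-155.1, -21.3, -7.6]
force: [-6.4, 4.9, -1.7]
opening: 0.0002
```

Request:
jog_arm --motion '[{"offset":[2,0,1],"roll":0,"hand":0},{"offset":[4,0,1],"roll":0,"hand":0}]'

```text
clock: 12.02
tool_pos: [0.6117, -0.061, 0.0502]
orientation: [-155.1, -21.3, -7.6]
force: [-5.2, 3.8, -3.3]
opening: 0.0003
```

Request:
jog_arm --motion '[{"offset":[2,0,1],"roll":0,"hand":0}]'

```text
clock: 12.1
tool_pos: [0.6129, -0.0608, 0.0501]
orientation: [-155.1, -21.3, -7.6]
force: [-22.2, 0.3, 12.9]
opening: 0.0004
```

```bash
python3 -c "
from h import *
s=snap('side','side4.png'); go((.53,-.06,.1),(.45,-.06,.2))
# lid-edge corners of the can in side view
cv2.imwrite('pics/v4.png',cv2.resize(cv2.imread('pics/side4.png')[165:275,165:295],None,fx=6,fy=5,interpolation=2))"
```

```text
at [ 0.6128 -0.0609  0.0501] [-155.1   -21.24   -7.59] F [-13.2   4.1   5.7] t 12.15
(0.53, -0.06, 0.1) -> [-58. -23. -73.]
(0.45, -0.06, 0.2) -> [ -96.  -65. -188.]
```

View pics/v4.png

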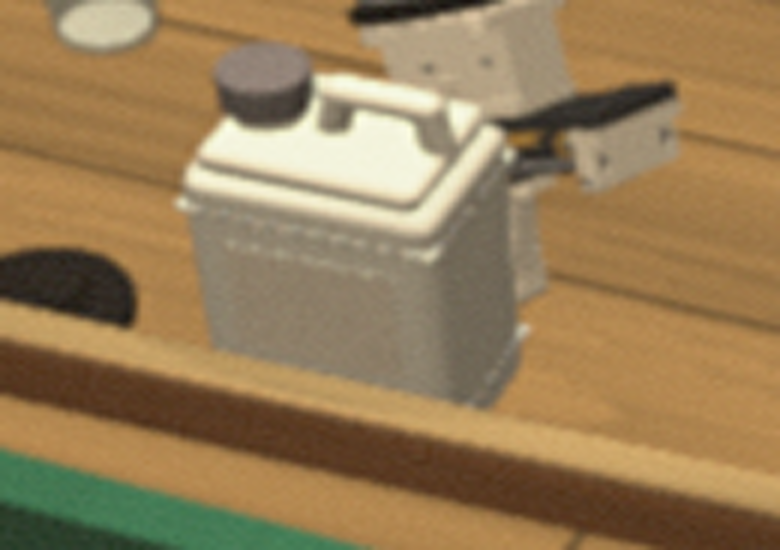

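The can stands almost square near the board (9 pictures so far). I'll retreat, roll 90° for the +y push, and measure.

```bash
python3 -c "
from h import *
go((.56,-.061,.06),(.5,-.08,.34),(.5,-.25,.34))
for r in(1.5,1.55,1.6,1.65,1.7,1.75):print(r);geom((-.03,1,0),r)"
```

```text
at [ 0.6128 -0.0609  0.0501] [-155.1   -21.24   -7.59] F [-13.2   4.1   5.7] t 12.15
(0.56, -0.061, 0.06) -> [-45.  -5. -29.]
(0.5, -0.08, 0.34) -> [   3. -100. -295.]
(0.5, -0.25, 0.34) -> [  24.   56. -359.]
1.5
axes x [ 0.1  -0.93 -0.37] y [-0.92  0.06 -0.39] z [ 0.38  0.37 -0.85]
contact rel TCP [-0.016   0.0141 -0.014 ] lowest tip -0.0209 body clearance behind contact -0.0099 body low -0.0053 at [-0.106 -0.051 -0.005]
1.55
axes x [ 0.05 -0.92 -0.38] y [-0.92  0.1  -0.37] z [ 0.38  0.37 -0.85]
contact rel TCP [-0.0157  0.0151 -0.0134] lowest tip -0.0207 body clearance behind contact -0.0132 body low -0.0042 at [-0.108 -0.046 -0.004]
1.6
axes x [ 0.   -0.92 -0.4 ] y [-0.92  0.15 -0.35] z [ 0.38  0.37 -0.85]
contact rel TCP [-0.0153  0.016  -0.0128] lowest tip -0.0205 body clearance behind contact -0.0165 body low -0.003 at [-0.11  -0.042 -0.003]
1.65
axes x [-0.04 -0.91 -0.42] y [-0.92  0.2  -0.33] z [ 0.38  0.37 -0.85]
contact rel TCP [-0.0148  0.0168 -0.0122] lowest tip -0.0202 body clearance behind contact -0.0196 body low -0.0017 at [-0.112 -0.037 -0.002]
1.7
axes x [-0.09 -0.9  -0.44] y [-0.92  0.24 -0.31] z [ 0.38  0.37 -0.85]
contact rel TCP [-0.0143  0.0177 -0.0116] lowest tip -0.0199 body clearance behind contact -0.0226 body low -0.0003 at [-0.113 -0.032 -0.   ]
1.75
axes x [-0.13 -0.88 -0.45] y [-0.91  0.28 -0.29] z [ 0.38  0.37 -0.85]
contact rel TCP [-0.0137  0.0185 -0.011 ] lowest tip -0.0196 body clearance behind contact -0.0256 body low 0.0013 at [-0.114 -0.027  0.001]
```

Request:
jog_arm --motion '[{"offset":[-15,-2,-10],"roll":0,"hand":0},{"offset":[-45,-5,-29],"roll":0,"hand":0},{"offset":[3,-100,-295],"roll":0,"hand":0},{"offset":[3,-100,-295],"roll":0,"hand":0},{"offset":[3,-100,-295],"roll":0,"hand":0},{"offset":[3,-100,-295],"roll":0,"hand":0},{"offset":[3,-100,-295],"roll":0,"hand":0},{"offset":[3,-100,-295],"roll":0,"hand":0},{"offset":[3,-100,-295],"roll":1.4,"hand":0},{"offset":[24,56,-359],"roll":1.4,"hand":0},{"offset":[24,56,-359],"roll":1.4,"hand":0},{"offset":[24,56,-359],"roll":1.4,"hand":0},{"offset":[24,56,-359],"roll":1.4,"hand":0},{"offset":[24,56,-359],"roll":1.4,"hand":0},{"offset":[24,56,-359],"roll":1.4,"hand":0},{"offset":[24,56,-359],"roll":1.4,"hand":0},{"offset":[24,56,-359],"roll":1.4,"hand":0},{"offset":[24,56,-359],"roll":1.4,"hand":0},{"offset":[24,56,-359],"roll":1.4,"hand":0},{"offset":[24,56,-359],"roll":1.4,"hand":0}]'

```text
clock: 13.82
tool_pos: [0.5012, -0.2503, 0.3419]
orientation: [-153.1, 18.9, -79.0]
force: [0.0, 0.3, -0.4]
opening: 0.0008
```

```bash
python3 -c "
from h import *
geom((-.03,1,0)); go((.64,-.2,.3),(.64,-.2,.05));print(ctrl.get_obs()['joint_pos'])"; python3 see.py v5
```

```text
axes x [ 0.18 -0.93 -0.32] y [-0.9  -0.03 -0.43] z [ 0.39  0.37 -0.84]
contact rel TCP [-0.0164  0.0123 -0.0152] lowest tip -0.0214 body clearance behind contact -0.004 body low -0.0076 at [-0.102 -0.059 -0.008]
at [ 0.5012 -0.2503  0.3419] [-153.06   18.85  -78.99] F [ 0.   0.3 -0.4] t 13.8167
(0.64, -0.2, 0.3) -> [  -8. -109.  108.]
(0.64, -0.2, 0.05) -> [ 73.  -1. 319.]
[-29.10536285   4.71068172  -0.98134334 -31.87872488 -75.89549182
  41.20048368]
```

View pics/v5.png

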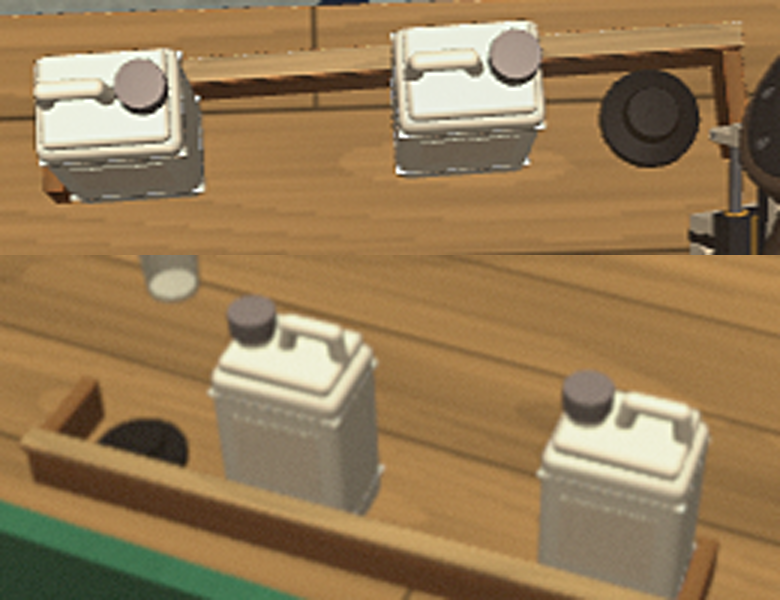

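The can now stands essentially square: front foot corners at (397,175) and (529,165), against (203,190) for can_a (10 pictures so far).

```bash
python3 -c "
from h import *
s=np.load('pics/v5t.png.npz'); r=lambda p,z: ray(s,np.array(p)/3+[160,130],z)[:,:2].round(4)
print(r([(397,175),(529,165),(203,190),(82,198)],.004), r([(402,128),(543,122),(395,30),(535,20)],.175))
go((.655,-.205,.33),(.665,-.205,.048),(.665,-.17,.05),(.665,-.02,.05))"
```

```text
[[ 0.6284 -0.0463]
 [ 0.634  -0.1686]
 [ 0.62    0.1335]
 [ 0.616   0.2456]] [[ 0.6278 -0.0479]
 [ 0.6291 -0.1624]
 [ 0.711  -0.045 ]
 [ 0.7157 -0.1603]]
at [ 0.5013 -0.2502  0.342 ] [-152.93   18.66  -78.58] F [ 0.4 -0.2  0.2] t 13.9167
(0.655, -0.205, 0.33) -> [  -9. -135.   87.]
(0.665, -0.205, 0.048) -> [ 83. -22. 329.]
(0.665, -0.17, 0.05) -> [ 50. -24. 340.]
(0.665, -0.02, 0.05) -> [-90. -29. 395.]
```

Request:
jog_arm --motion '[{"offset":[-9,-135,87],"roll":0,"hand":0},{"offset":[-9,-135,87],"roll":0,"hand":0},{"offset":[-9,-135,87],"roll":0,"hand":0},{"offset":[-9,-135,87],"roll":0,"hand":0},{"offset":[-9,-135,87],"roll":0,"hand":0},{"offset":[74,-22,330],"roll":0,"hand":0},{"offset":[74,-22,330],"roll":0,"hand":0},{"offset":[74,-22,330],"roll":0,"hand":0},{"offset":[74,-22,330],"roll":0,"hand":0},{"offset":[74,-22,330],"roll":0,"hand":0},{"offset":[74,-22,330],"roll":0,"hand":0},{"offset":[74,-22,330],"roll":0,"hand":0},{"offset":[74,-22,330],"roll":0,"hand":0},{"offset":[74,-22,330],"roll":0,"hand":0}]'

```text
clock: 15.08
tool_pos: [0.6629, -0.1963, 0.0478]
orientation: [-153.1, 18.7, -78.6]
force: [0.5, -0.0, 1.0]
opening: 0.0004
```

```bash
python3 -c "
from h import *
geom((-.03,1,0)); go((.664,-.17,.048),(.662,-.12,.048),(.66,-.03,.048));print(ctrl.get_obs()['joint_pos'])"
```

```text
axes x [ 0.19 -0.93 -0.32] y [-0.9  -0.03 -0.43] z [ 0.39  0.37 -0.84]
contact rel TCP [0.0214 0.0136 0.0028] lowest tip -0.0213 body clearance behind contact -0.0044 body low -0.0074 at [-0.101 -0.06  -0.007]
at [ 0.6629 -0.1963  0.0478] [-153.1    18.73  -78.58] F [ 0.5 -0.   1. ] t 15.0833
(0.664, -0.17, 0.048) -> [-24.  -2.  10.]
(0.662, -0.12, 0.048) -> [-71.  -2.  28.]
(0.66, -0.03, 0.048) -> [-155.   -3.   60.]
[-18.9174981   28.96651627  -5.85210587 -40.70288967 -46.83955662
  52.15786576]
```

Now the +y push, starting gently (about 35 mm).

Request:
jog_arm --motion '[{"offset":[-5,0,2],"roll":0,"hand":0},{"offset":[-10,-1,4],"roll":0,"hand":0},{"offset":[-14,-1,6],"roll":0,"hand":0},{"offset":[-17,-1,7],"roll":0,"hand":0},{"offset":[-20,-1,8],"roll":0,"hand":0},{"offset":[-23,-1,9],"roll":0,"hand":0},{"offset":[-26,-1,10],"roll":0,"hand":0},{"offset":[-29,-1,11],"roll":0,"hand":0},{"offset":[-32,-1,13],"roll":0,"hand":0},{"offset":[-35,-1,14],"roll":0,"hand":0},{"offset":[-38,-1,15],"roll":0,"hand":0},{"offset":[-41,-1,16],"roll":0,"hand":0},{"offset":[-44,-1,17],"roll":0,"hand":0}]'

```text
clock: 16.17
tool_pos: [0.6656, -0.1527, 0.053]
orientation: [-152.5, 18.3, -78.6]
force: [1.2, -11.1, 3.9]
opening: 0.0002
```

```bash
python3 see.py v6;python3 -c "
from h import *
go((.662,-.10,.048),(.66,-.0,.048))"
```

```text
at [ 0.6655 -0.1519  0.0529] [-152.55   18.3   -78.58] F [ 0.7 -9.5  2. ] t 16.2667
(0.662, -0.1, 0.048) -> [-47.   3.  22.]
(0.66, -0.0, 0.048) -> [-141.    2.   57.]
```

View pics/v6.png

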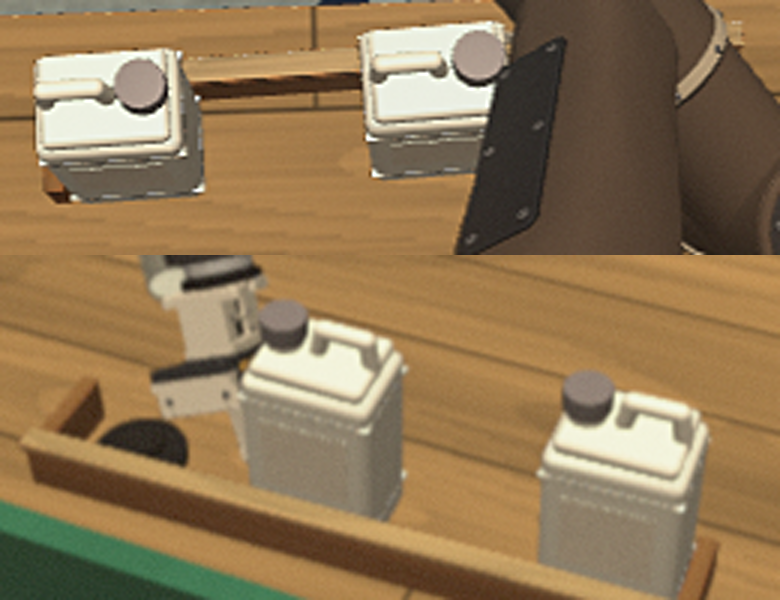

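The can slides upright along the board under about 10 N (11 pictures so far). I'll carry on until just short of can_a.

Request:
jog_arm --motion '[{"offset":[-4,0,2],"roll":0,"hand":0},{"offset":[-10,0,4],"roll":0,"hand":0},{"offset":[-16,1,7],"roll":0,"hand":0},{"offset":[-22,1,9],"roll":0,"hand":0},{"offset":[-28,1,12],"roll":0,"hand":0},{"offset":[-34,1,14],"roll":0,"hand":0},{"offset":[-40,1,17],"roll":0,"hand":0},{"offset":[-46,1,19],"roll":0,"hand":0},{"offset":[-52,1,22],"roll":0,"hand":0},{"offset":[-58,1,24],"roll":0,"hand":0},{"offset":[-64,2,27],"roll":0,"hand":0},{"offset":[-70,2,29],"roll":0,"hand":0},{"offset":[-76,2,31],"roll":0,"hand":0},{"offset":[-82,2,34],"roll":0,"hand":0},{"offset":[-88,2,36],"roll":0,"hand":0},{"offset":[-94,2,39],"roll":0,"hand":0},{"offset":[-100,2,41],"roll":0,"hand":0},{"offset":[-106,2,44],"roll":0,"hand":0},{"offset":[-111,2,46],"roll":0,"hand":0},{"offset":[-115,2,47],"roll":0,"hand":0}]'

```text
clock: 17.93
tool_pos: [0.6615, -0.028, 0.0499]
orientation: [-152.4, 18.3, -78.6]
force: [1.1, -12.5, 4.8]
opening: 0.0005
```

```bash
python3 -c "
from h import *
geom((-.03,1,0));go((.66,-.0,.048)); s=snap('top','top7.png')
# visible white blobs
hsv=cv2.cvtColor(cv2.imread('pics/top7.png'),cv2.COLOR_BGR2HSV); m=cv2.inRange(hsv,(0,0,150),(179,70,255)); m[:140]=0;m[225:]=0
n,l,st,c=cv2.connectedComponentsWithStats(m); print(st[(st[:,4]>150)])"
```

```text
axes x [ 0.19 -0.93 -0.31] y [-0.9  -0.03 -0.44] z [ 0.4   0.36 -0.84]
contact rel TCP [0.0215 0.0135 0.003 ] lowest tip -0.0215 body clearance behind contact -0.0048 body low -0.0084 at [-0.101 -0.06  -0.008]
at [ 0.6615 -0.028   0.0499] [-152.41   18.32  -78.58] F [  1.1 -12.5   4.8] t 17.9333
(0.66, -0.0, 0.048) -> [-26.   1.  11.]
[[     0      0    560    420 233002]
 [   230    143     27     37    658]
 [   171    146     50     39   1481]]
```

Request:
jog_arm --motion '[{"offset":[-3,0,1],"roll":0,"hand":0},{"offset":[-6,0,3],"roll":0,"hand":0},{"offset":[-9,0,4],"roll":0,"hand":0},{"offset":[-12,1,5],"roll":0,"hand":0},{"offset":[-15,1,6],"roll":0,"hand":0},{"offset":[-18,1,7],"roll":0,"hand":0}]'

```text
clock: 18.48
tool_pos: [0.6601, -0.0089, 0.0494]
orientation: [-152.4, 18.3, -78.6]
force: [1.3, -13.5, 7.0]
opening: 0.0006
```

Request:
jog_arm --motion '[{"offset":[-2,0,1],"roll":0,"hand":0},{"offset":[-4,0,2],"roll":0,"hand":0}]'

```text
clock: 18.65
tool_pos: [0.6602, -0.0045, 0.0491]
orientation: [-152.4, 18.3, -78.6]
force: [0.5, -15.2, 9.4]
opening: 0.0004
```

```bash
python3 -c "
from h import *
go((.66,-.0,.048)); s=snap('top','top8.png')
hsv=cv2.cvtColor(cv2.imread('pics/top8.png'),cv2.COLOR_BGR2HSV); m=cv2.inRange(hsv,(0,0,150),(179,70,255)); m[:140]=0;m[225:]=0
n,l,st,c=cv2.connectedComponentsWithStats(m); print(st[(st[:,4]>150)]); print(cv2.imread('pics/top8.png')[170,205:245].sum(1)//3)"
```

```text
at [ 0.6602 -0.0045  0.0491] [-152.38   18.33  -78.58] F [  0.5 -15.2   9.4] t 18.65
(0.66, -0.0, 0.048) -> [-4.  0.  2.]
[[     0      0    560    420 233210]
 [   171    145     71     40   1944]]
[237 237 237 237 237 236 235 235 238 230 206 163 216 218 178  97 149 210
 179 202 234 236 234 233 234 234 235 234 234 234 234 234 234 236 235 238
 253 141  42  61]
```

Request:
jog_arm --motion '[{"offset":[-1,0,0],"roll":0,"hand":0},{"offset":[-2,0,1],"roll":0,"hand":0}]'

```text
clock: 18.87
tool_pos: [0.6588, -0.0021, 0.0475]
orientation: [-152.6, 18.4, -78.7]
force: [2.3, -13.3, 2.3]
opening: 0.0009
```

Request:
jog_arm --motion '[{"offset":[-1,0,0],"roll":0,"hand":0},{"offset":[-2,0,1],"roll":0,"hand":0}]'

```text
clock: 19.03
tool_pos: [0.6595, -0.0011, 0.0473]
orientation: [-152.5, 18.3, -78.8]
force: [1.5, -20.9, 5.7]
opening: 0.0004
```

Force has risen, so it is up against can_a. I'll back off and lift clear, then check.

```bash
python3 -c "
from h import *
go((.66,-.035,.055),(.62,-.09,.2),(.48,-.2,.36))"
```

```text
at [ 0.6595 -0.0011  0.0473] [-152.5    18.34  -78.77] F [  1.5 -20.9   5.7] t 19.0333
(0.66, -0.035, 0.055) -> [ 29.  -3. -19.]
(0.62, -0.09, 0.2) -> [  27.  -29. -177.]
(0.48, -0.2, 0.36) -> [  54.   30. -407.]
```

Request:
jog_arm --motion '[{"offset":[10,-1,-6],"roll":0,"hand":0},{"offset":[29,-3,-19],"roll":0,"hand":0},{"offset":[27,-29,-177],"roll":0,"hand":0},{"offset":[27,-29,-177],"roll":0,"hand":0},{"offset":[27,-29,-177],"roll":0,"hand":0},{"offset":[27,-29,-177],"roll":0,"hand":0},{"offset":[54,30,-407],"roll":0,"hand":0},{"offset":[54,30,-407],"roll":0,"hand":0},{"offset":[54,30,-407],"roll":0,"hand":0},{"offset":[54,30,-407],"roll":0,"hand":0},{"offset":[54,30,-407],"roll":0,"hand":0},{"offset":[54,30,-407],"roll":0,"hand":0},{"offset":[54,30,-407],"roll":0,"hand":0},{"offset":[54,30,-407],"roll":0,"hand":0},{"offset":[54,30,-407],"roll":0,"hand":0}]'

```text
clock: 20.28
tool_pos: [0.4803, -0.198, 0.358]
orientation: [-152.8, 18.6, -78.6]
force: [-0.4, 0.6, -0.9]
opening: 0.0006
```

```bash
python3 -c "
from h import *
go((.55,.07,.3));"; python3 see.py v9
```

```text
at [ 0.4803 -0.198   0.358 ] [-152.84   18.64  -78.55] F [-0.4  0.6 -0.9] t 20.2833
(0.55, 0.07, 0.3) -> [-217.  -47.  175.]
```

View pics/v9.png

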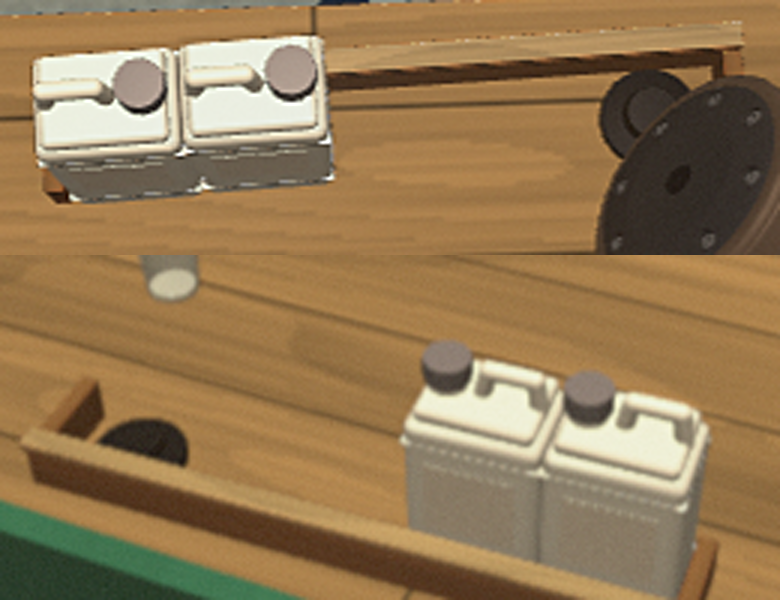

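The can stands flush beside can_a, square and in line: front foot corners at (203,190) and (333,180), continuing can_a's front edge. That is 12 pictures, so the last check is numeric.

```bash
python3 -c "
from h import *
s=np.load('pics/v9t.png.npz'); r=lambda p,z: ray(s,np.array(p)/3+[160,130],z)[:,:2].round(4)
print('foot',r([(203,190),(333,180)],.004),'sh FL FR BL BR',r([(187,149),(328,138),(180,46),(322,38)],.175))
g=[cv2.cvtColor(cv2.imread(f'pics/{f}'),cv2.COLOR_BGR2GRAY).astype(int) for f in('v9t.png','top0.png','v9s.png','side0.png')]
d=abs(g[0]-g[1]); e=abs(g[2]-g[3])
for n,a,(x,y,w,h) in(('can_a top',d,(168,143,48,55)),('tank top',d,(98,240,52,44)),('beaker top',d,(410,236,40,36)),('can_a side',e,(315,205,50,70)),('lid side',e,(160,210,30,20)),('beaker side',e,(165,138,30,40)),('tank side',e,(408,190,45,58))): print(n,a[y:y+h,x:x+w].mean().round(1),a[y:y+h,x:x+w].max())
"
```

```text
foot [[0.62   0.1335]
 [0.6256 0.013 ]] sh FL FR BL BR [[0.6159 0.1271]
 [0.6214 0.0124]
 [0.7033 0.1321]
 [0.7062 0.0151]]
can_a top 16.2 106
tank top 10.1 20
beaker top 44.6 143
can_a side 3.9 59
lid side 2.8 11
beaker side 2.4 11
tank side 3.0 17
```

```bash
python3 -c "
from h import *
print(ctrl.get_obs()['qvel'].round(2)); print(order.close_job())"
```

```text
[ 0.3   0.75  0.08  0.21 -0.01  0.04]
the job is handed in; nothing more can be done
None
```

The can now stands beside the other can, with its back at the board. The job was handed in at about 20 s of robot time, and the hand-in reports no verdict.

**How it was done:** With the tool upright, the gripper body would have met the can before the fingertips did. I therefore tilted the tool about 23° toward +x and +y, by commanding poses just past the arm's reach in free space. I then pushed with closed fingertips 30–50 mm above the bench. The first push was on the left part of the front face, until the can was square at the back board. The second was on its right side, along the board until it met the other can. Push forces stayed at about 5–22 N, and no picture showed the can leaning.

**Last checks, from the pictures:**
- **Beside the other can:** the can's left foot edge falls on the other can's right face, so the centres are about 120 mm apart.
- **In line and square:** the centre is about 4 mm past the measured home line. The other can reads similarly far back by its foot, so this is probably measurement bias. The can's angle differs from the rack's by about 0.02 rad.
- **Other things:** in the side view the other can, lid, tank and beaker match the start pictures. In the top view the other can's region differed more than the undisturbed tank's. That is probably lighting or the newly adjacent can, but I did not check further. The arm hid the beaker in that view.

**Not confirmed:** while tilting the tool, joint 3 sat right at its upper range limit (71.71°). No fault was reported, but I could not confirm that it counts as within range.

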